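Free the seized clamp knob of a fly-tying vise and reposition the vise

TASK

The black wing knob that clamps the sliding carriage of the fly-tying vise has seized: grip it firmly, break it loose anticlockwise with a short firm twist, then turn it on freely until you feel it come up against its springy inner stop, without forcing it hard into that stop. Then slide the loosened carriage along its rail until it is fully home against the tall end stop, and let go. Leave the spools, jar and other things around it where they are.

Things in the scene. Friction and masses are not known exactly. Their poses are not given: they have to be found in the camera images.
- knob_grip (a point): Centre of the grip bar of the black wing knob, on its upright axis, 82 mm above the table. Bar 50 mm along this x, 14 mm thick along y, 36 mm tall (18 mm below to 18 mm above this point). Under it a round skirt, 44 mm dia, 8 mm tall, on the carriage's top, 30 mm below this point. Rides with the carriage. The vise head (up to 122 mm high) stands 85 mm or more off, on the carriage's +x side.
- knob (a joint): Knob angle, rad: 0 seized at the start, grows anticlockwise from above. There may be 0.05 rad of play, then it sticks with 0.3 to 0.6 N m (varies), easing away until 0.27 rad, where it is loose; then it turns freely (0.03 N m) to a hidden stop met somewhere between 0.92 and 1.45 rad. A firm grip on the bar (30 N or more) holds it safely.
- stop (a joint): Deflection of the hidden springy stop, rad: 0 until the knob meets it, grows as the knob is pressed into it (4 N m per rad: 0.05 is 0.2 N m). Counts as felt from 0.03; more than 0.12 (about 0.5 N m) damages it. It springs back when the knob is let go.
- carriage (a joint): Travel of the carriage along the rail, m: 0 at the start, 0.105 fully home against the tall end stop. Sliding takes 2.5 N plus 12 N per m/s. It is blocked until the knob is turned beyond about 0.8 rad. It can be slid by the knob or by the block itself.
- carriage_top (a point): Centre of the flat top of the aluminium carriage block (60 mm along x, 70 mm along y, 34 mm tall), 52 mm above the table, on the knob's axis; its y axis is the sliding direction, towards the tall end stop.
- end_stop (a point): Middle of the top edge, on the carriage's side, of the tall steel end stop at the far end of the rail (60 mm along x, 62 mm above the table). Its y axis points along the rail, away from the carriage. The vise's base plate is steel, 240 x 300 x 14 mm, and does not move.
- spool_a: pale wooden thread spool, 26 dia x 28 tall, standing on the vise's base plate near its front right corner; a bystander, origin at its underside (middle).
- spool_b: dark wooden thread spool, 26 dia x 28 tall, standing on the base plate near its front left corner; a bystander, origin at its underside (middle).
- jar: small glass jar with black cap, 40 dia x 55 tall, on the table left of the vise; a bystander, origin at its underside (middle).
- wax_tub: flat aluminium tub, 48 dia x 22 tall, on the table right of the vise; a bystander, origin at its underside (middle).
- bobbin: bobbin holder (steel tube, two arms, little spool), 135 long, lying right of the vise; a bystander, origin at its underside (middle).
- scissors: small scissors lying on the table left of the vise, 130 long; a bystander, origin at its underside (middle).
- bead_dish: white bowl, 64 dia x 22 tall, on the table at the front left; a bystander, origin at its underside (middle).

How it is judged:
On the way, in this order (a step that is already met when the one before it is completed fails the run):
1. the knob is broken loose (turned past 0.35 rad) (value of joint knob above 0.35 rad), for 0.05 s.
2. the knob is turned until it presses on its stop (stop deflected more than 0.03 rad) (value of joint stop above 0.03 rad), for 0.1 s.
3. the carriage is home against the end stop (value of joint carriage above 0.102 m), for 0.2 s.
At the end, for the whole second after the job is handed in: The carriage is home (travel over 101 of 105 mm) and at rest, with the knob still turned back (over 0.8 rad) and at rest (value of joint carriage above 0.101 m and value of joint knob above 0.8 rad and velocity of joint carriage below 0.005 m/s and velocity of joint knob below 0.05 rad/s); the robot touches nothing.
It fails at once if the knob is forced into its stop (stop deflected more than 0.12 rad, about 0.5 N m) (value of joint stop above 0.12 rad).
It fails at once if a bystander is moved by more than 20 mm (distance of any of spool_a, spool_b, jar, wax_tub, bobbin, scissors, bead_dish from where it was at the start of the episode above 0.02 m).
It also fails if it takes over 58 s, if anything falls off the work surface, if the arm or the gripper's body presses on something with over 40 N, if the wrist force passes 120 N, or if a joint passes its speed limit or range.

ROBOT

A 7-joint arm with a two-finger parallel gripper is mounted at the origin on the work surface. World frame = base frame: x ahead of the robot, y to its left, z up, the work surface at z = 0. Lengths are in m, angles in rad, forces in N, time in s.
With the tool pointing down it reaches from about 0.4 to 0.85 m from the base axis. Payload 10.4 kg.
Tool frame: the origin (TCP) lies on the centre line of the jaws, within the pads' length; the fingertips stand 22 mm ahead of it and the grasp point (between the pads) lies 3 mm ahead of it; z points along the fingers, y is the line along which they close (so a half turn about z gives the same grasp; the last joint's range is limited). The gripper opens to 87 mm and grips with 3 to 60 N. Pads are 19 mm wide; open, the fingers measure 117 mm over their backs; the gripper's body (75 mm by 190 mm) begins 51 mm behind the grasp point.
Start: joints at [1.194, 0.332, -0.065, 1.46, 0.022, 1.35, -0.088], TCP at [0.217, -0.586, 0.218] pointing down, gripper open.
Joint ranges: [-2.6, 2.6], [-0.5, 2.12], [-1.47, 1.34], [0.16, 2.42], [-1.27, 4.41], [0.06, 2.06], [-2.6, 2.6]. Speed limits (rad/s): [2.22, 2.22, 2.79, 2.79, 3.14, 3.14, 3.14].

INTERFACE

Orientations are given as a 3x3 rotation matrix whose columns are the frame's x, y, z axes.
In Python, from plant import arm, viewer, models gives the robot as it stands. The module is installed in compiled form; this text tells all that it offers.
- The arm moves only by the tool step_arm, never from a script. Its argument "moves" is a list of rows, each a list of 3 entries, a list of its own where there are three numbers: the shift along the tool's x, y, z in mm, then the turn, a rotation vector about the tool's x, y, z in rad, then the closure, from -1 (fully open) to 1 (shut). A call has 1 to 12 rows; each row shifts and turns the commanded pose from where the row before left it, along the tool's axes as they then stand; what a row does not reach is not made up. A row lasts 1/8 s, in which the tool goes at most 62.5 mm and 10.7 degrees, less where a joint would pass 70% of its speed; a pose out of reach is approached as far as the arm can. A call with a gripper value outside its range is refused whole. The fingers move at their own pace and stop on an object; the grip force is fixed at half the most. Time passes only in rows, so rows that do not move let the fingers close. It gives the time, the measured TCP pose, the force, the opening and the grip force at its end, in the units of the state.
- arm.sense(): the state, without advancing time (a new reading comes with each control period).
- viewer.grab_frame(name): name is "scene" or "top" or "wrist"; returns the picture (480x640x3 uint8, red, green, blue); there is no depth.
- viewer.calibration(name): a dict with "fx", "fy", "cx", "cy" (pixels), "eye" and "rotation" of the camera in the world; the wrist camera has in their place "mount" (4x4, takes a point from camera to tool coordinates, whose origin is the TCP and whose axes are the flange's). Camera axes: x right, y down, z forward; pixel columns grow to the right and rows downward; lengths in m; the calibration is good to about 2 mm. A picture is of the moment at which its call begins: read the wrist's pose just before it. calibration takes no time and is no camera call.
- arm.finish_job(): hands the job in; it is judged then, once.
Trained networks look in the newest picture that a camera, given by its name, has taken for a name from the list of things; names that differ only in an ending like _2 or _b are one class to them, and where a whole thing is asked for, a point or a joint stands for the part that bears it (a point fixed in the world has none). Each returns a list of dicts, best first, with "score" (0 to 1); they miss things now and then, are a little off and sometimes report something else, mostly with a low value. They report only what shows in the picture. A call takes as long as a camera call.
- models.boxes_of(camera, thing): "bbox" ([left, top, right, bottom] in pixels, round what is visible of it).
- models.cut_out(camera, thing): "mask" (480x640 bool, what is visible of it) and "bbox" ([left, top, right, bottom] in pixels, round what is visible of it).
- models.mark_of(camera, thing): "location" ([column, row] in pixels: a listed point, or the origin of a listed thing).
The state is a dict: "t": time; "joint_positions": joint angles; "qd": joint speeds; "joint_torque": joint torques, N m; "ee_pos": TCP position; "ee_rot": TCP orientation; "force": force on the tool from outside, world axes, zero at the start; "torque": the same for the moment, N m; "opening": finger opening in m; "grasp_force": force on a finger pad.
Only numpy, scipy, OpenCV 4.12 (cv2) and the standard library are available. Lean on these libraries where they do the work, as an engineer would, in place of code of your own. Each camera call takes 0.05 s, during which the arm holds its last target. There are 200 camera calls.

## Working session

There is one attempt and no reset: what is moved stays moved. The work goes in short steps, Python scripts to look and compute and a tool call to move; the robot and the scene stay as the last step left them, time stands still between calls to the robot, and variables do not carry over. Pictures are saved under pics/ and viewed, at most 10 in all, crops included, and the job is handed in when it is done.

Besides the shell and the picture viewer there is one more tool, called after "Call:" as a command line: name --argument value ..., lists and objects as JSON in quotes. step_arm: Moves the arm, as the interface text tells. Its arguments: {"type":"object","properties":{"moves":{"type":"array"}},"required":["moves"]}

```bash
mkdir -p pics
cat > h.py <<'E'
import numpy as np, cv2
from plant import arm, viewer, models
def cam(name, s=None):
    c=viewer.calibration(name)
    K=(c["fx"],c["fy"],c["cx"],c["cy"])
    if "eye" in c: return K,np.array(c["eye"]),np.array(c["rotation"])
    M=np.array(c["mount"]); R=np.array(s["ee_rot"]); 
    return K,np.array(s["ee_pos"])+R@M[:3,3],R@M[:3,:3]
def ray(cm,uv,z):
    K,e,R=cm
    d=R@np.array([(uv[0]-K[2])/K[0],(uv[1]-K[3])/K[1],1.])
    return e+d*(z-e[2])/d[2]
def proj(cm,p):
    K,e,R=cm; q=R.T@(np.array(p)-e); return np.array([K[2]+K[0]*q[0]/q[2],K[3]+K[1]*q[1]/q[2]])
Z=dict(knob_grip=.082,carriage_top=.052,end_stop=.062)
E
python3 - <<'E'
from h import *
np.set_printoptions(precision=4,suppress=True)
s=arm.sense(); print(s["ee_rot"],s["opening"],s["t"])
for n in ("top","scene"):
    im=viewer.grab_frame(n); cv2.imwrite(f"pics/{n}0.png",im[:,:,::-1])
    cm=cam(n)
    for t,z in Z.items():
        for r in models.mark_of(n,t)[:2]: print(n,t,r["score"],r["location"],ray(cm,r["location"],z))
E
```

```text
[[ 0.9381  0.3464 -0.0005]
 [ 0.3464 -0.9381  0.0013]
 [-0.0001 -0.0014 -1.    ]] 0.0868285678765796 0.0
top knob_grip 0.52 [379.2, 238.9] [ 0.5072 -0.0685  0.082 ]
top carriage_top 0.89 [377.8, 238.6] [ 0.5136 -0.0678  0.052 ]
top end_stop 0.77 [324.8, 219.2] [0.5601 0.0598 0.062 ]
scene knob_grip 0.59 [275.4, 290.9] [ 0.5154 -0.0811  0.082 ]
scene carriage_top 0.62 [277.9, 298.1] [ 0.5145 -0.0742  0.052 ]
scene carriage_top 0.29 [229.8, 396.0] [ 0.5478 -0.2888  0.052 ]
scene end_stop 0.66 [328.6, 261.9] [0.5658 0.0503 0.062 ]
```

View pics/top0.png

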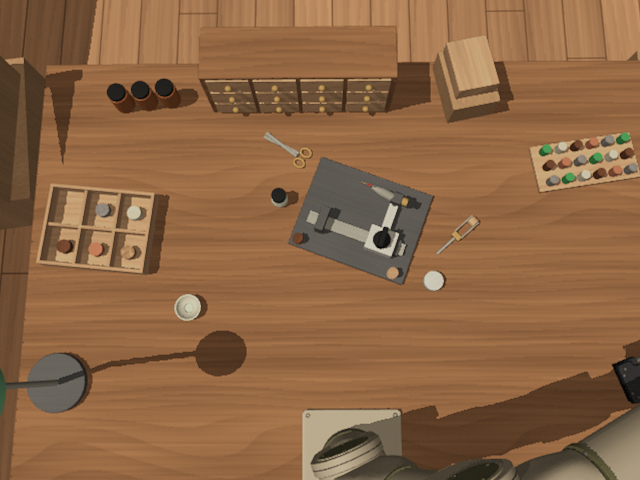

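View pics/scene0.png

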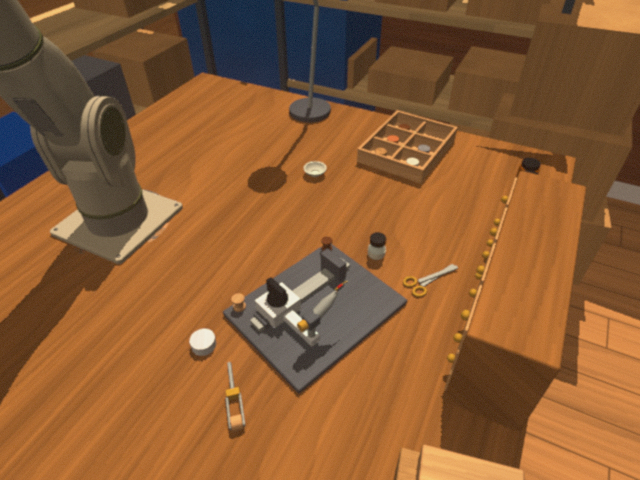

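The top view shows the knob at about (380,239), the end stop at (325,219) and the vise head beyond the knob, up and to the right in the image. The scene view agrees. The rail direction is about (0.35, 0.94). I'll move above the knob for a close look.

Call:
step_arm --moves '[[[45,-38,0],[0,0,0],-1],[[45,-38,-3],[0,0,0],-1],[[45,-38,-3],[0,0,0],-1],[[45,-38,-3],[0,0,0],-1],[[45,-38,-3],[0,0,0],-1],[[45,-38,-3],[0,0,0],-1],[[45,-38,-3],[0,0,0],-1],[[45,-38,-3],[0,0,0],-1],[[45,-38,-3],[0,0,0],-1],[[45,-38,-3],[0,0,0],-1],[[0,0,0],[0,0,0.18],-1],[[0,0,0],[0,0,0.18],-1]]'

```text
t: 1.9
ee_pos: [0.5073, -0.0731, 0.2454]
ee_rot: [[1.0, -0.01, -0.0], [-0.01, -1.0, 0.0], [-0.0, -0.0, -1.0]]
force: [-0.7, -0.1, -0.8]
opening: 0.0869
grasp_force: 0.0
```

Call:
step_arm --moves '[[[0,0,0],[0,0,0.18],-1],[[0,0,0],[0,0,0.18],-1],[[0,0,0],[0,0,0],-1]]'

```text
t: 2.28
ee_pos: [0.507, -0.0739, 0.2455]
ee_rot: [[0.934, -0.357, 0.0], [-0.357, -0.934, -0.0], [0.0, 0.0, -1.0]]
force: [-0.8, 0.6, 0.3]
opening: 0.087
grasp_force: 0.0
```

Run:
```python
from h import *
np.set_printoptions(precision=4,suppress=True)
s=arm.sense(); print(s["ee_pos"],s["ee_rot"],s["joint_positions"],s["force"],s["torque"],s["t"])
im=viewer.grab_frame("wrist"); cv2.imwrite("pics/w1.png",im[:,:,::-1])
cm=cam("wrist",s); print(cm[1])
for t,z in Z.items():
    for r in models.mark_of("wrist",t)[:2]: print(t,r["score"],r["location"],ray(cm,r["location"],z))
r=models.cut_out("wrist","knob_grip")
for q in r[:1]:
    m=q["mask"].astype(np.uint8); print(q["score"],q["bbox"],m.sum()); cv2.imwrite("pics/m1.png",m*255)
```

```text
[ 0.507  -0.0739  0.2455] [[ 0.9341 -0.357   0.0002]
 [-0.357  -0.9341 -0.0002]
 [ 0.0003  0.0001 -1.    ]] [ 0.5456  0.1035 -0.5216  1.6903  0.0529  1.3616 -1.9205] [-0.8184  0.5727  0.3229] [0.0891 0.0755 0.0801] 2.275
[ 0.5681 -0.0969  0.4116]
knob_grip 0.65 [320.2, 207.1] [ 0.5141 -0.077   0.082 ]
end_stop 0.56 [145.6, 200.4] [0.5681 0.0578 0.062 ]
0.61 [295.5, 171.6, 348.2, 239.8] 2405
```

View pics/w1.png

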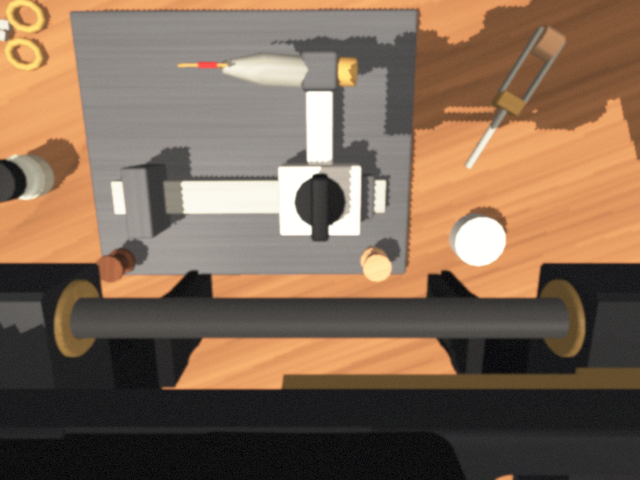

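The wrist view shows the knob bar upright at column 320 (rows about 176–240), so it is aligned with tool x. The carriage's white top spans columns 279–361 and rows 166–235, and the end stop's near edge is at column 150. I'll refine the knob axis from these edges.

Run:
```python
from h import *
np.set_printoptions(precision=2,suppress=True)
s=arm.sense(); cm=cam("wrist",s); R=np.array(s["ee_rot"]); p=s["ee_pos"]
im=cv2.imread("pics/w1.png")
g=im.max(2)
# white top edges
print("row229",g[229,270:372:1][[0,4,6,8,9,10,11,12]], [i for i in range(271,372) if abs(int(g[229,i])-int(g[229,i-1]))>40])
print("col290", [i for i in range(150,260) if abs(int(g[i,290])-int(g[i-1,290]))>40],"col350", [i for i in range(150,260) if abs(int(g[i,350])-int(g[i-1,350]))>40])
T=lambda uv,z:(R.T@(ray(cm,uv,z)-p))*1000
for n,uv,z in [("blk BL",(279,235),.052),("blk BR",(361,235),.052),("blk TL",(279,166),.052),("blk TR",(361,166),.052),("mark",(320.2,207.1),.082),("bar bot",(320,241),.1),("bar top",(320,176),.1),("skirt",(319.5,203),.06),("stop edge",(150,197),.062)]:
    print(n,T(uv,z))
c=cv2.resize(im[150:260,260:380],None,fx=5,fy=5,interpolation=cv2.INTER_CUBIC); cv2.imwrite("pics/c1.png",c)
```

```text
row229 [151 150 150 158 197 244 254 255] [280, 311, 312, 313, 328, 329, 360]
col290 [166, 167, 236] col350 [235, 236]
blk BL [-22.21 -35.6  193.47]
blk BR [-22.29  35.96 193.47]
blk TL [ 37.37 -34.18 193.47]
blk TR [ 37.29  34.62 193.48]
mark [  7.66   0.31 163.47]
bar bot [-15.25   0.1  145.47]
bar top [ 33.83   0.14 145.48]
skirt [  7.28  -0.23 185.47]
stop edge [  12.81 -140.94  183.47]
```

View pics/c1.png

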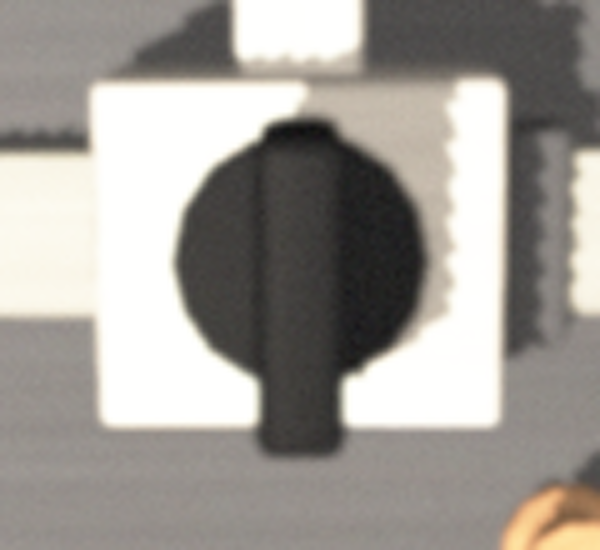

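The bar is square to the jaws. The axis is at tool offset x ≈ +8, y ≈ 0, so I'll descend to a grasp height of 86 mm and close.

Call:
step_arm --moves '[[[8,0,30],[0,0,0],-1],[[0,0,45],[0,0,0],-1],[[0,0,45],[0,0,0],-1],[[0,0,26],[0,0,0],-1],[[0,0,10],[0,0,0],-1],[[0,0,0],[0,0,0],-1],[[0,0,0],[0,0,0],1],[[0,0,0],[0,0,0],1],[[0,0,0],[0,0,0],1],[[0,0,0],[0,0,0],1],[[0,0,0],[0,0,0],1],[[0,0,0],[0,0,0],1]]'

```text
t: 4.03
ee_pos: [0.5145, -0.0768, 0.0894]
ee_rot: [[0.934, -0.358, 0.0], [-0.358, -0.934, -0.0], [0.0, 0.0, -1.0]]
force: [-0.0, -0.0, 0.3]
opening: 0.0349
grasp_force: 0.0
```

```bash
cat > st.py <<'E'
from h import *
np.set_printoptions(precision=4,suppress=True)
s=arm.sense(); R=np.array(s["ee_rot"]); 
print("t",s["t"],"pos",s["ee_pos"],"yaw of -tool y",np.arctan2(-R[1,1],-R[0,1]),"F",s["force"],"M",s["torque"],"op",s["opening"],"gf",s["grasp_force"],"jt",s["joint_torque"][6],"q7",s["joint_positions"][6])
E
python3 st.py
```

```text
t 4.025 pos [ 0.5145 -0.0768  0.0894] yaw of -tool y 1.2046060171853448 F [-0.0466 -0.0186  0.2622] M [-0.0067  0.0178 -0.0261] op 0.03487990322040384 gf 0.0 jt 0.0005915093788644299 q7 -1.9915596254871857
```

Call:
step_arm --moves '[[[0,0,0],[0,0,0],1],[[0,0,0],[0,0,0],1],[[0,0,0],[0,0,0],1],[[0,0,0],[0,0,0],1],[[0,0,0],[0,0,0],1],[[0,0,0],[0,0,0],1]]'

```text
t: 4.78
ee_pos: [0.5145, -0.0769, 0.0895]
ee_rot: [[0.934, -0.358, 0.0], [-0.358, -0.934, -0.0], [0.0, 0.0, -1.0]]
force: [0.0, -0.9, -0.3]
opening: 0.0128
grasp_force: 30.0
```

```bash
python3 st.py
```

```text
t 4.775 pos [ 0.5145 -0.0769  0.0895] yaw of -tool y 1.2044715156095203 F [ 0.0308 -0.8574 -0.2619] M [-0.1109  0.1659  0.0199] op 0.012804421540428884 gf 29.99977558851242 jt -0.020733774290420115 q7 -1.9915692243772143
```

Gripped at 30 N with little side force. Next is the break-loose twist.

Call:
step_arm --moves '[[[0,0,0],[0,0,-0.15],1],[[0,0,0],[0,0,-0.15],1],[[0,0,0],[0,0,-0.15],1],[[0,0,0],[0,0,-0.1],1],[[0,0,0],[0,0,0],1],[[0,0,0],[0,0,0],1]]'

```text
t: 5.52
ee_pos: [0.5145, -0.0767, 0.0894]
ee_rot: [[0.984, 0.181, 0.0], [0.181, -0.984, 0.0], [0.0, -0.0, -1.0]]
force: [-0.5, 0.8, -0.2]
opening: 0.0129
grasp_force: 30.0
```

```bash
python3 st.py
python3 - <<'E'
from h import *
im=viewer.grab_frame("wrist"); cv2.imwrite("pics/w2.png",im[:,:,::-1])
E
```

```text
t 5.525 pos [ 0.5145 -0.0767  0.0894] yaw of -tool y 1.7524260433334187 F [-0.4514  0.826  -0.1664] M [0.1264 0.1377 0.0243] op 0.012881513982637012 gf 30.00149667263031 jt 0.02290776406880468 q7 -1.4630854039630945
```

View pics/w2.png

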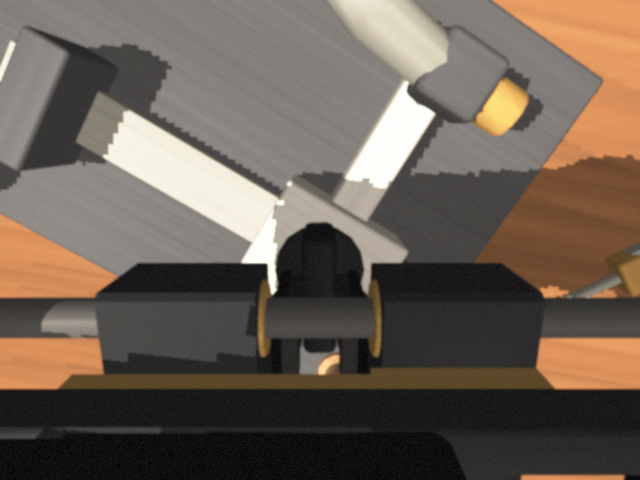

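The carriage appears rotated in the picture while the bar stays upright between the pads at (320,290). So the knob turned with the gripper by 0.55 rad and is loose, with only about 0.02 N m of torque. I'll carry on to just short of the earliest stop angle.

Call:
step_arm --moves '[[[0,0,0],[0,0,-0.11],1],[[0,0,0],[0,0,-0.11],1],[[0,0,0],[0,0,-0.11],1],[[0,0,0],[0,0,0],1],[[0,0,0],[0,0,0],1]]'

```text
t: 6.2
ee_pos: [0.5145, -0.0765, 0.0894]
ee_rot: [[0.872, 0.489, -0.0], [0.489, -0.872, 0.0], [0.0, -0.0, -1.0]]
force: [-0.9, 2.0, 0.9]
opening: 0.0124
grasp_force: 30.0
```

```bash
python3 st.py
```

```text
t 6.2 pos [ 0.5145 -0.0765  0.0894] yaw of -tool y 2.0818496031650584 F [-0.93    2.0252  0.9057] M [ 0.383   0.2167 -0.0288] op 0.012445460747376179 gf 30.001522600650787 jt 0.013122335658408701 q7 -1.1465040002243425
```

Call:
step_arm --moves '[[[0,0,0],[0,0,-0.02],1],[[0,0,0],[0,0,-0.02],1],[[0,0,0],[0,0,-0.02],1],[[0,0,0],[0,0,0],1]]'

```text
t: 6.7
ee_pos: [0.5145, -0.0766, 0.0894]
ee_rot: [[0.84, 0.543, -0.0], [0.543, -0.84, 0.0], [0.0, -0.0, -1.0]]
force: [-2.0, 3.3, 1.1]
opening: 0.0126
grasp_force: 30.0
```

```bash
python3 st.py
```

```text
t 6.7 pos [ 0.5145 -0.0766  0.0894] yaw of -tool y 2.1450086412215468 F [-2.0303  3.2876  1.0815] M [0.6936 0.2819 0.0673] op 0.01262204127636087 gf 30.000950396060944 jt 0.23098604287952185 q7 -1.0858941321546558
```

Call:
step_arm --moves '[[[0,0,0],[0,0,0],1]]'

```text
t: 6.82
ee_pos: [0.5145, -0.0766, 0.0894]
ee_rot: [[0.84, 0.543, -0.0], [0.543, -0.84, 0.0], [0.0, -0.0, -1.0]]
force: [-1.6, 3.3, 0.9]
opening: 0.0127
grasp_force: 30.0
```

```bash
python3 st.py
```

```text
t 6.825 pos [ 0.5145 -0.0766  0.0894] yaw of -tool y 2.144521500496227 F [-1.5876  3.295   0.9487] M [ 0.7261  0.3569 -0.028 ] op 0.01270744404108157 gf 30.000653564929962 jt 0.027552889077924192 q7 -1.0863362878698821
```

That was a transient and the torque has settled at about 0.03. I'll continue in small steps.

Call:
step_arm --moves '[[[0,0,0],[0,0,-0.02],1],[[0,0,0],[0,0,-0.02],1],[[0,0,0],[0,0,0],1],[[0,0,0],[0,0,0],1]]'

```text
t: 7.32
ee_pos: [0.5145, -0.0767, 0.0894]
ee_rot: [[0.817, 0.576, -0.0], [0.576, -0.817, -0.0], [-0.0, -0.0, -1.0]]
force: [-1.7, 3.8, 1.1]
opening: 0.0129
grasp_force: 30.0
```

```bash
python3 st.py
```

```text
t 7.325 pos [ 0.5145 -0.0767  0.0894] yaw of -tool y 2.1845563008318276 F [-1.6805  3.83    1.1416] M [0.7842 0.4662 0.0017] op 0.012903126993674801 gf 30.001582503318787 jt 0.029787537641823292 q7 -1.047877244603861
```

Call:
step_arm --moves '[[[0,0,0],[0,0,-0.02],1],[[0,0,0],[0,0,-0.02],1],[[0,0,0],[0,0,0],1],[[0,0,0],[0,0,0],1]]'

```text
t: 7.82
ee_pos: [0.5144, -0.0767, 0.0894]
ee_rot: [[0.794, 0.608, -0.0], [0.608, -0.794, 0.0], [-0.0, -0.0, -1.0]]
force: [-2.7, 3.6, 1.3]
opening: 0.0129
grasp_force: 30.0
```

```bash
python3 st.py
```

```text
t 7.825 pos [ 0.5144 -0.0767  0.0894] yaw of -tool y 2.2244625343805953 F [-2.744   3.5903  1.3387] M [ 0.9177  0.5324 -0.0436] op 0.01290402432446886 gf 30.006235241889954 jt 0.04603428184054792 q7 -1.0095578549926454
```

Call:
step_arm --moves '[[[0,0,0],[0,0,-0.02],1],[[0,0,0],[0,0,-0.02],1],[[0,0,0],[0,0,0],1],[[0,0,0],[0,0,0],1]]'

```text
t: 8.32
ee_pos: [0.5145, -0.0768, 0.0894]
ee_rot: [[0.769, 0.639, -0.0], [0.639, -0.769, -0.0], [-0.0, -0.0, -1.0]]
force: [-2.4, 3.6, 1.9]
opening: 0.013
grasp_force: 30.1
```

```bash
python3 st.py
```

```text
t 8.325 pos [ 0.5145 -0.0768  0.0894] yaw of -tool y 2.2644718354207765 F [-2.3708  3.6104  1.8523] M [ 1.0291  0.5887 -0.0691] op 0.012984883212489145 gf 30.055527091026306 jt 0.11835751589387655 q7 -0.9712388441136777
```

Call:
step_arm --moves '[[[0,0,0],[0,0,0],1]]'

```text
t: 8.45
ee_pos: [0.5145, -0.0768, 0.0894]
ee_rot: [[0.769, 0.639, 0.0], [0.639, -0.769, -0.0], [-0.0, 0.0, -1.0]]
force: [-2.4, 4.8, 1.3]
opening: 0.0128
grasp_force: 30.1
```

```bash
python3 st.py
```

```text
t 8.45 pos [ 0.5145 -0.0768  0.0894] yaw of -tool y 2.264451162187406 F [-2.3628  4.8289  1.3406] M [ 0.9661  0.6064 -0.0644] op 0.01277314191773489 gf 30.056106448173523 jt 0.09895628783851862 q7 -0.9712066004997277
```

Call:
step_arm --moves '[[[0,0,0],[0,0,-0.02],1],[[0,0,0],[0,0,0],1],[[0,0,0],[0,0,0],1]]'

```text
t: 8.82
ee_pos: [0.5145, -0.0768, 0.0894]
ee_rot: [[0.756, 0.655, -0.0], [0.655, -0.756, -0.0], [-0.0, 0.0, -1.0]]
force: [-2.9, 4.0, 1.1]
opening: 0.0129
grasp_force: 30.1
```

```bash
python3 st.py
```

```text
t 8.825 pos [ 0.5145 -0.0768  0.0894] yaw of -tool y 2.2844754543216 F [-2.8596  3.9793  1.1215] M [ 0.9762  0.5553 -0.1451] op 0.012869044787276572 gf 30.106274485588074 jt 0.15925942920148373 q7 -0.9520061886885706
```

The torque is rising at roughly the stop's stiffness, so the stop has been met with a deflection near 0.03. I'll add a little more for margin.

Call:
step_arm --moves '[[[0,0,0],[0,0,-0.02],1],[[0,0,0],[0,0,-0.01],1],[[0,0,0],[0,0,0],1],[[0,0,0],[0,0,0],1]]'

```text
t: 9.32
ee_pos: [0.5145, -0.0768, 0.0894]
ee_rot: [[0.736, 0.677, 0.0], [0.677, -0.736, -0.0], [0.0, 0.0, -1.0]]
force: [-1.8, 4.7, 0.9]
opening: 0.0131
grasp_force: 30.2
```

```bash
python3 st.py
```

```text
t 9.325 pos [ 0.5145 -0.0768  0.0894] yaw of -tool y 2.31444698176699 F [-1.8204  4.6541  0.9044] M [ 1.0105  0.5444 -0.2037] op 0.013072415713689271 gf 30.221243798732758 jt 0.21481528412550688 q7 -0.9233193548412355
```

Call:
step_arm --moves '[[[0,0,0],[0,0,-0.015],1],[[0,0,0],[0,0,0],1],[[0,0,0],[0,0,0],1]]'

```text
t: 9.7
ee_pos: [0.5145, -0.0768, 0.0894]
ee_rot: [[0.726, 0.688, -0.0], [0.688, -0.726, -0.0], [-0.0, -0.0, -1.0]]
force: [-2.7, 3.7, 0.6]
opening: 0.0128
grasp_force: 30.3
```

```bash
python3 st.py
```

```text
t 9.7 pos [ 0.5145 -0.0768  0.0894] yaw of -tool y 2.3294940460908964 F [-2.69    3.7312  0.5578] M [ 0.9955  0.5341 -0.1993] op 0.012772313096543425 gf 30.287066996097565 jt 0.24871403351426125 q7 -0.9089699375795803
```

Call:
step_arm --moves '[[[0,0,0],[0,0,0.05],1],[[0,0,0],[0,0,0.05],1],[[0,0,0],[0,0,0],1]]'

```text
t: 10.07
ee_pos: [0.5144, -0.0768, 0.0894]
ee_rot: [[0.79, 0.613, -0.0], [0.613, -0.79, -0.0], [-0.0, 0.0, -1.0]]
force: [-2.9, 4.3, 1.0]
opening: 0.0129
grasp_force: 30.0
```

```bash
python3 st.py
```

```text
t 10.075 pos [ 0.5144 -0.0768  0.0894] yaw of -tool y 2.230138113444675 F [-2.8847  4.345   0.9881] M [ 0.9723  0.5908 -0.0832] op 0.012857832712302604 gf 30.00917136669159 jt -0.5030284076929092 q7 -1.0042400172292512
```

The stop was felt at about 0.25 N m, and I've backed off 0.1 rad. Now I'll slide along the rail, which is (0.855, −0.52) in tool axes.

Call:
step_arm --moves '[[[3.4,-2.1,0],[0,0,0],1],[[6.8,-4.15,0],[0,0,0],1],[[6.8,-4.15,0],[0,0,0],1],[[6.8,-4.15,0],[0,0,0],1],[[6.8,-4.15,0],[0,0,0],1],[[6.8,-4.15,0],[0,0,0],1],[[0,0,0],[0,0,0],1]]'

```text
t: 10.95
ee_pos: [0.53, -0.0358, 0.0894]
ee_rot: [[0.79, 0.613, -0.0], [0.613, -0.79, -0.0], [-0.001, 0.0, -1.0]]
force: [-5.4, 2.2, 2.6]
opening: 0.0128
grasp_force: 30.0
```

```bash
echo 'a=np.array([.5144,-.0768]); u=np.array([np.cos(1.2045),np.sin(1.2045)]); d=np.array(s["ee_pos"])[:2]-a; f=np.array(s["force"])[:2]; n=np.array([u[1],-u[0]]); print("travel",d@u,"lat",d@n,"Fu",f@u,"Fn",f@n)' >> st.py; python3 st.py
```

```text
t 10.95 pos [ 0.53   -0.0358  0.0894] yaw of -tool y 2.2307952976977066 F [-5.4365  2.2301  2.6408] M [ 0.6702  1.0499 -0.0603] op 0.012802264417321744 gf 30.012425780296326 jt -0.1385184098035097 q7 -1.0988950578809975
travel 0.04386096371028942 lat -0.00011922847714804943 Fu 0.13500618703739553 Fn -5.874576120403637
```

Call:
step_arm --moves '[[[6.8,-4.15,0],[0,0,0],1],[[6.8,-4.15,0],[0,0,0],1],[[6.8,-4.15,0],[0,0,0],1],[[6.8,-4.15,0],[0,0,0],1],[[6.8,-4.15,0],[0,0,0],1],[[6.8,-4.15,0],[0,0,0],1],[[3.4,-2.1,0],[0,0,0],1],[[0,0,0],[0,0,0],1]]'

```text
t: 11.95
ee_pos: [0.5482, 0.0124, 0.0894]
ee_rot: [[0.79, 0.613, -0.001], [0.613, -0.79, -0.0], [-0.001, -0.0, -1.0]]
force: [-5.3, 1.4, 3.4]
opening: 0.013
grasp_force: 30.0
```

```bash
python3 st.py
```

```text
t 11.95 pos [0.5482 0.0124 0.0894] yaw of -tool y 2.2302774941084604 F [-5.3345  1.3694  3.3865] M [ 0.4198  1.2916 -0.0008] op 0.013019355725771635 gf 30.0117489695549 jt -0.03833289840258658 q7 -1.2068939676792145
travel 0.09542216542361547 lat -0.00039702171959902854 Fu -0.6320873758516359 Fn -5.47106589988078
```

Travel is 95 mm. The last stretch goes slowly until the end stop pushes back.

Call:
step_arm --moves '[[[2.6,-1.6,0],[0,0,0],1],[[2.6,-1.6,0],[0,0,0],1],[[2.6,-1.6,0],[0,0,0],1],[[1.7,-1.0,0],[0,0,0],1],[[0,0,0],[0,0,0],1],[[0,0,0],[0,0,0],1]]'

```text
t: 12.7
ee_pos: [0.5518, 0.0218, 0.0894]
ee_rot: [[0.791, 0.612, -0.002], [0.612, -0.791, -0.002], [-0.002, 0.0, -1.0]]
force: [-8.3, -1.0, 5.7]
opening: 0.0126
grasp_force: 30.0
```

```bash
python3 st.py
```

```text
t 12.7 pos [0.5518 0.0218 0.0894] yaw of -tool y 2.2294340214704933 F [-8.2512 -1.0348  5.7344] M [-0.2502  1.8149 -0.0297] op 0.012578467142066879 gf 30.010516941547394 jt 0.02675924333743751 q7 -1.2291460278153719
travel 0.10547090415592125 lat -0.0004049640374767472 Fu -3.92145197994917 Fn -7.333221266098801
```

Call:
step_arm --moves '[[[1.3,-0.8,0],[0,0,0],1],[[1.3,-0.8,0],[0,0,0],1],[[0,0,0],[0,0,0],1],[[0,0,0],[0,0,0],1]]'

```text
t: 13.2
ee_pos: [0.5521, 0.0222, 0.0893]
ee_rot: [[0.792, 0.611, -0.004], [0.611, -0.792, -0.005], [-0.006, 0.001, -1.0]]
force: [-12.5, -8.5, 11.1]
opening: 0.0129
grasp_force: 30.0
```

```bash
python3 st.py
```

```text
t 13.2 pos [0.5521 0.0222 0.0893] yaw of -tool y 2.2275938725431113 F [-12.52    -8.5174  11.1079] M [-1.9063  2.9486  0.0427] op 0.012944546931330793 gf 30.00860095024109 jt 0.013786860799882561 q7 -1.2352148743051348
travel 0.10592169815198975 lat -0.0002799503005201391 Fu -12.436541880595668 Fn -8.638863357010237
```

The end stop pushes back firmly and travel has stopped at 105.9 mm. I'll relieve most of the preload, open partway and lift.

Call:
step_arm --moves '[[[-1.3,0.8,0],[0,0,0],1],[[0,0,0],[0,0,0],0],[[0,0,0],[0,0,0],0],[[0,0,0],[0,0,0],0],[[0,0,0],[0,0,0],0],[[0,0,0],[0,0,0],0],[[0,0,-5],[0,0,0],0],[[0,0,-15],[0,0,0],0],[[0,0,-40],[0,0,0],0],[[0,0,-40],[0,0,0],0],[[0,0,-40],[0,0,0],0],[[0,0,0],[0,0,0],0]]'

```text
t: 14.7
ee_pos: [0.5547, 0.0249, 0.2338]
ee_rot: [[0.791, 0.612, 0.007], [0.612, -0.791, -0.0], [0.005, 0.004, -1.0]]
force: [-0.0, 0.4, -1.0]
opening: 0.0437
grasp_force: 0.0
```

```bash
python3 st.py
python3 - <<'E'
from h import *
im=viewer.grab_frame("wrist"); cv2.imwrite("pics/w3.png",im[:,:,::-1])
s=arm.sense(); cm=cam("wrist",s)
for r in models.mark_of("wrist","knob_grip")[:1]: print(r["score"],r["location"],ray(cm,r["location"],.082))
E
```

```text
t 14.7 pos [0.5547 0.0249 0.2338] yaw of -tool y 2.2298504914405965 F [-0.0191  0.3552 -0.9974] M [-0.0008 -0.0378  0.0438] op 0.04368812343232264 gf 0.0 jt 0.13487034011632204 q7 -1.1581005072825385
travel 0.10942703208834796 lat 0.0011771084126988775 Fu 0.32479813369064103 Fn -0.14506142680709233
0.97 [319.3, 227.2] [0.5501901  0.02133098 0.082     ]
```

View pics/w3.png

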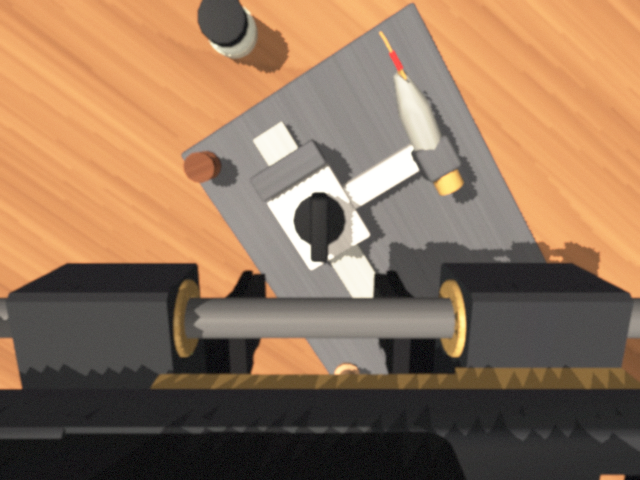

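The picture shows the carriage block at (320,220) butted against the end stop at (288,172). The knob bar is still turned back to about 1.02 rad, the bystanders are in place and the gripper is clear. I'll hand in.

```bash
python3 -c "
from plant import arm
print(arm.finish_job())"
```

```text
the job is handed in; nothing more can be done
None
```

I broke the knob loose and turned it until it pressed on its stop at about 0.25 N m. I then slid the carriage home against the end stop, let go and handed in the job after about 15 of the 58 s; no verdict was shown.

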